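# Park the tall skull case in the bench dock

## Robot

A 6-joint arm with a two-finger parallel gripper is mounted at the origin on the work surface. World frame = base frame: x ahead of the robot, y to its left, z up, the work surface at z = 0. Lengths are in mm, angles in rad, forces in N, time in s.
With the tool pointing down it reaches from about 275 to 750 mm from the base axis. Payload 10.2 kg.
Tool frame: the origin (TCP) lies midway between the tips of the shut fingers; the grasp point (between the pads) lies 19 mm behind it; z points along the fingers, y is the line along which they close (so a half turn about z gives the same grasp; the last joint's range is limited). The gripper opens to 85 mm and grips with 20 to 120 N. Pads are 22 mm wide; open, the fingers measure 114 mm over their backs; the gripper's body (76 mm by 85 mm) begins 54 mm behind the grasp point. The pads swing forward as they close: fully open they stand 13 mm farther back than shut.
Start: joints at [-1.352, 0.313, 1.498, -0, 1.331, -0.223], TCP at [224.461, -474.603, 231.294] pointing down, gripper open.
Joint ranges: [-2.94, 2.94], [-0.97, 2.17], [0.19, 2.56], [-1.23, 4.37], [0.02, 3.11], [-2.88, 2.88]. Speed limits (rad/s): [2.39, 2.39, 3.01, 3.14, 3.14, 3.14].

## Interface

Orientations are given as a unit quaternion [w, x, y, z].
In Python, from rig import sense, capture, finish_job, find_in, place_of gives the robot as it stands. The module is installed in compiled form; this text tells all that it offers.
- The arm moves only by the shell command python3 -m jog 'ROWS' [FORCE]. ROWS is JSON, a list of rows, each an object of numbers: "tx", "ty", "tz": the shift along the tool's x, y, z in mm; "ax", "ay", "az": the turn, a rotation vector about the tool's x, y, z in rad; "jaw": the closure, from -1 (fully open) to 1 (shut), so that 0 is half open. In form: [{"tx": .., "ty": .., "tz": .., "ax": .., "ay": .., "az": .., "jaw": ..}, ...]. A call has 1 to 5 rows; each row shifts and turns the commanded pose from where the row before left it, along the tool's axes as they then stand; what a row does not reach is not made up. A row lasts 1/8 s, in which the tool goes at most 62.5 mm and 10.7 degrees, less where a joint would pass 70% of its speed; a pose out of reach is approached as far as the arm can. A call with a gripper value outside its range is refused whole. The fingers move at their own pace and stop on an object; FORCE is the grip in N (left out, the last holds). Time passes only in rows, so rows that do not move let the fingers close. It gives the time, the measured TCP pose, the force, the opening and the grip force at its end, in the units of the state.
- sense(): the state, without advancing time (a new reading comes with each control period).
- capture(name): name is "scene" or "top" or "wrist"; returns a dict with "color" (400x640x3 uint8, red, green, blue), "depth" (400x640 float32, mm along the optical axis (not along the pixel's ray), 0 where there is no reading), "fx", "fy", "cx", "cy" (pixels), "camera_from_world" (4x4, takes a point from world to camera coordinates); the wrist camera has in their place "mount" (4x4, takes a point from camera to tool coordinates, whose origin is the TCP and whose axes are the flange's). Camera axes: x right, y up, looking along -z (the intrinsics and any distortion apply to the point x, -y, -z); pixel columns grow to the right and rows downward; lengths in mm; the calibration is good to about 2 mm. The wrist camera is an equidistant fisheye: a pixel r from the principal point sees the ray r / f radians off the axis. A picture is of the moment at which its call begins: read the wrist's pose just before it.
- finish_job(): hands the job in; it is judged then, once.
Trained networks look in the newest picture that a camera, given by its name, has taken for a name from the list of things; names that differ only in an ending like _2 or _b are one class to them, and where a whole thing is asked for, a point or a joint stands for the part that bears it (a point fixed in the world has none). Each returns a list of dicts, best first, with "conf" (0 to 1); they miss things now and then, are a little off and sometimes report something else, mostly with a low value. They report only what shows in the picture. A call takes as long as a camera call.
- find_in(query, camera): "centre" ([column, row] in pixels, amid what is visible of it).
- place_of(query, camera): "centre" ([column, row] in pixels: a listed point, or the origin of a listed thing).
The state is a dict: "time_s": time; "joints": joint angles; "dq": joint speeds; "tau": joint torques, N m; "eef_pos": TCP position; "ee_rot": TCP orientation; "force": force on the tool from outside, world axes, zero at the start; "wrist_torque": the same for the moment, N m; "grip_width": opening from 0.0 (shut) to 1.0 (fully open); "grip_force": force on a finger pad.
Only numpy, scipy, OpenCV 4.12 (cv2) and the standard library are available. Lean on these libraries where they do the work, as an engineer would, in place of code of your own. Each camera call takes 0.05 s, during which the arm holds its last target. There are 200 camera calls.

## Task

Slide the tall glazed skull case across the bench into the empty bay of the low wooden dock and push it fully home, squarely against the dock's back stop. It is top-heavy: push only on its wooden plinth, low down, so that it slides along upright; do not tip it, lift it, or touch the glazed part or its brass handle. Leave everything else on the bench where it is.

Things in the scene. Friction and masses are not known exactly. Their poses are not given: they have to be found in the camera images.
- case: tall top-heavy display case with a skull in it, loose on the bench, about 0.9 kg. Square wooden plinth 90 x 90 mm, 50 mm high, edges along body x, y; origin at the centre of its underside, z up. Bench friction 0.5 to 0.7: it slides when pushed low, tips when pushed above some 60 mm. Starts to the robot's right, nearer the robot than the bay's line, turned at most 0.4 rad from the dock's axes
- case_top: glazed upper part, fixed to the plinth, not to be touched: 78 x 78 mm (6 mm inside the plinth's sides), from 50 to 252 mm above the bench, with a brass loop handle on its roof up to 274 mm. Origin at the centre of its underside, 50 mm above the bench
- dock: low wooden dock fixed to the bench: two bays side by side, both open to the dock's -y side. Origin on the bench at the centre of the empty bay (the one nearer the robot): the case's origin lies there when fully home, its sides along the dock's x and y (any quarter turn). The case enters along +y. The other bay, centred at x = +116 mm, holds a dark slide box
- dock_mouth (a point): point on the bench at the middle of the empty bay's mouth, 55 mm before the dock's origin (-y). From here to the stop the bay is 104 mm wide between rails 12 mm wide, 16 mm high. Before it, splayed lead-in pieces, also 16 mm high, reach 40 mm farther out (-y) and widen to about 145 mm at their ends
- dock_stop (a point): middle of the back stop's face at bench height, 45 mm past the dock's origin (+y); the stop is 30 mm high and as wide as both bays
- slide_box: dark wooden box 88 x 88 x 55 mm with small brass knob, standing in the dock's other bay; leave it. Origin at the centre of its underside
- beaker: glass beaker, 64 mm wide, 85 mm high; leave it. Origin at the centre of its underside
- jar: amber jar, 60 mm wide, 90 mm high; leave it. Origin at the centre of its underside
- skull: loose bone-coloured rounded skull cap, 80 mm wide, 81 mm high; leave it. Origin at the centre of its underside
- dish: flat clear dish, 90 mm wide, 16 mm high; leave it. Origin at the centre of its underside
- brush: small flat brush with a wooden handle, lying on the bench near the beaker; leave it. Origin under its middle
- weight: brass weight with a knob, 40 mm wide, 54 mm high; leave it. Origin at the centre of its underside

How it is judged:
By the outcome, as a careful person would: the job done as asked, in the order asked, and still so for the second after the job is handed in, with the robot touching nothing.
It also fails if it takes over 58 s, if anything falls off the work surface, if the arm or the gripper's body presses on something with over 40 N, if the wrist force passes 120 N, or if a joint passes its speed limit or range.

## Working session

There is one attempt and no reset: what is moved stays moved. The work goes in short steps, Python scripts to look and compute and a shell command to move; the robot and the scene stay as the last step left them, time stands still between calls to the robot, and variables do not carry over. Pictures are saved under pics/ and viewed, at most 10 in all, crops included, and the job is handed in when it is done.

```bash
mkdir -p pics; cat > h.py <<'E'
import numpy as np,cv2
from rig import sense,capture,finish_job,find_in,place_of
def ray(c,px,z):
    # pixel -> world point on plane z (scene/top)
    M=np.linalg.inv(c["camera_from_world"]);u,v=px
    d=np.array([(u-c["cx"])/c["fx"],-(v-c["cy"])/c["fy"],-1.0])
    o=M[:3,3];w=M[:3,:3]@d
    return o+w*(z-o[2])/w[2]
def cloud(c):
    M=np.linalg.inv(c["camera_from_world"]);v,u=np.mgrid[0:400,0:640];d=c["depth"].astype(float)
    P=np.stack([(u-c["cx"])/c["fx"]*d,-(v-c["cy"])/c["fy"]*d,-d],-1)
    W=P@M[:3,:3].T+M[:3,3];W[d<=0]=np.nan
    return W
def save(c,n): cv2.imwrite(f"pics/{n}.png",c["color"][:,:,::-1])
E
python3 - <<'E'
from h import *
np.set_printoptions(precision=1,suppress=True)
s=sense();print(s["eef_pos"],s["ee_rot"],s["joints"],s["time_s"])
for n in ("top","scene"):
    c=capture(n);save(c,n);print(n,{k:v for k,v in c.items() if k not in("color","depth")})
    for q,z in [("case",0),("case_top",50),("dock",0),("dock_mouth",0),("dock_stop",0),("slide_box",0),("beaker",0),("jar",0),("skull",0),("dish",0),("brush",0),("weight",0)]:
        r=place_of(q,n)[:2]
        for k in r: print(q,round(k["conf"],2),np.array(k["centre"]),ray(c,k["centre"],z)[:2])
E
```

```text
[ 224.4 -474.3  230.8] [-0.   1.   0.2 -0. ] [-1.4  0.3  1.5 -0.   1.3 -0.2] 0.0
top {'fx': 499.97797196728914, 'fy': 499.97797196728914, 'cx': 318.09823440653906, 'cy': 198.08089896165572, 'camera_from_world': array([[   -0. ,    -1. ,    -0. ,   -58.3],
       [    1. ,    -0. ,     0.2,  -584.5],
       [   -0.2,    -0. ,     1. , -1399.4],
       [    0. ,     0. ,     0. ,     1. ]])}
case 0.88 [360.4 220.6] [ 521.7 -194.7]
case_top 0.75 [362.7 219.1] [ 519.1 -198.1]
dock_stop 0.88 [222.  184.9] [640.4 221.3]
slide_box 0.82 [244.7 140.9] [777.5 153.2]
beaker 0.92 [282.3 264.7] [395.9  39.4]
jar 0.95 [354.5 136.7] [ 782.3 -185.6]
jar 0.38 [243.6 146.2] [760.7 156.4]
skull 0.87 [192.7 254.9] [430.2 305.3]
dish 0.79 [447.1 189.6] [ 609.8 -458.1]
dish 0.33 [231.3 264.7] [399.  190.1]
brush 0.55 [234.3 264.4] [399.7 181.2]
weight 0.71 [328.7 132.3] [ 798.5 -106.6]
scene {'fx': 421.8831478634866, 'fy': 421.8831478634866, 'cx': 319.3250306024781, 'cy': 197.6487626622166, 'camera_from_world': array([[   -0.5,     0.9,    -0. ,   344.1],
       [   -0.5,    -0.3,     0.8,   219. ],
       [    0.7,     0.4,     0.6, -1575.3],
       [    0. ,     0. ,     0. ,     1. ]])}
case 0.56 [298.  194.7] [ 505.8 -192.2]
case 0.41 [380.1 256.6] [640.6 129.8]
case_top 0.94 [297.1 182.9] [ 514.5 -188.1]
dock 0.76 [397.2 263.6] [643.9 176.5]
dock_mouth 0.86 [378.  257.8] [647.2 126.7]
dock_mouth 0.55 [213. 190.] [ 607.9 -439.2]
dock_stop 0.62 [413.3 269.6] [645.  218.3]
slide_box 0.77 [368.4 294.3] [768.9 152. ]
beaker 0.84 [383.8 195.2] [385.8  40.4]
jar 0.81 [243.1 251. ] [ 787.2 -190. ]
skull 0.77 [466.1 229.1] [429.9 297.4]
dish 0.64 [211.7 191.6] [ 616.6 -437.1]
brush 0.69 [430.  213.7] [409.3 190.7]
weight 0.67 [266.6 267.2] [ 807.  -103.6]
weight 0.27 [378.7 261.4] [658.3 133. ]
```

View pics/top.png

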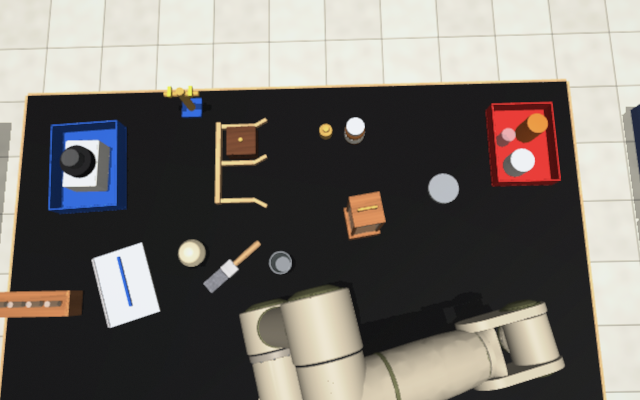

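View pics/scene.png

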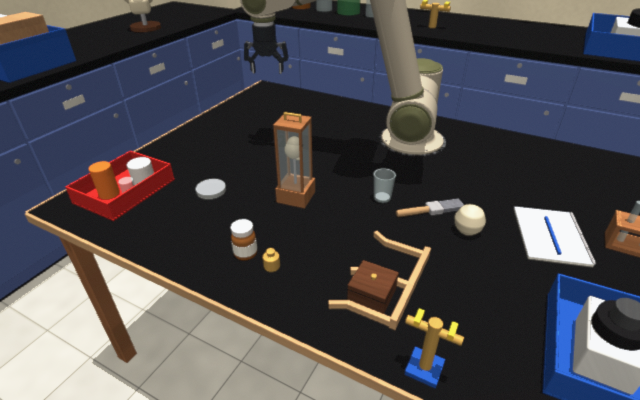

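The top view shows the case around (362,215), and the dock with its stop along column 218, open towards the right (world -y); the empty bay lies between rows 160 and 203. The scene view agrees, with the case around (296,185) and the dock around (390,280). Next I'll fit both poses from depth.

```bash
cat >> h.py <<'E'
def casefit(zlo=235,zhi=262,cams=("top","scene")):
    for n in cams:
        c=capture(n);W=cloud(c)
        m=(W[...,2]>zlo)&(W[...,2]<zhi)&(W[...,0]>430)&(W[...,0]<760)&(W[...,1]>-330)&(W[...,1]<260)
        P=W[m]
        if len(P)>20:
            r=cv2.minAreaRect(P[:,:2].astype(np.float32));print(n,"roof",len(P),np.round(r[0],1),np.round(r[1],1),round(r[2],1),"medz",np.median(P[:,2]))
    return c,W
E
python3 - <<'E'
from h import *
casefit()
for n in("top","scene"):
    c=capture(n);W=cloud(c);col=c["color"].astype(int)
    box=(W[...,0]>560)&(W[...,0]<900)&(W[...,1]>40)&(W[...,1]<270)
    a=W[box&(W[...,2]>24)&(W[...,2]<38)&(W[...,1]>190)]
    if len(a)>5: print(n,"stop",len(a),a.min(0),a.max(0),np.polyfit(a[:,0],a[:,1],1),np.median(a[:,2]))
    b=W[box&(W[...,2]>11)&(W[...,2]<21)]
    for lo,hi in((560,660),(660,760),(760,900)):
        p=b[(b[:,0]>=lo)&(b[:,0]<hi)&(b[:,1]<195)&(b[:,1]>125)]
        if len(p)>5: print(n,"rail",len(p),p.min(0),p.max(0),np.polyfit(p[:,1],p[:,0],1))
    # plinth points
    p=W[(W[...,2]>42)&(W[...,2]<56)&(W[...,0]>440)&(W[...,0]<620)&(W[...,1]>-290)&(W[...,1]<-110)]
    print(n,"plinth",len(p),p.min(0) if len(p) else 0,p.max(0) if len(p) else 0)
c=capture("top");save({"color":cv2.resize(c["color"][100:270,190:400],None,fx=3.8,fy=3.5,interpolation=cv2.INTER_CUBIC)},"topz")
E
```

```text
top roof 936 [ 515.2 -195.2] [78.5 78.3] 9.0 medz 250.83690269923306
scene roof 543 [ 516.2 -191.9] [85.9 78.7] 8.3 medz 251.9981181781332
top stop 374 [580.13330017 192.52263417  24.02052097] [828.53614102 237.26678362  35.84238337] [5.30329836e-03 2.24730026e+02] 27.936085323646353
top rail 81 [582.59055646 127.5815499   11.02255099] [595.75108431 193.58384267  20.27358733] [-1.31558419e-02  5.90371314e+02]
top rail 98 [698.72272306 125.05121006  11.17075411] [721.26836142 194.60540058  20.98011499] [1.03198209e-02 7.06302970e+02]
top rail 42 [818.71467261 128.70827105  11.05725996] [828.17073598 194.01529234  19.39226136] [-1.10906208e-02  8.25008661e+02]
top plinth 183 [ 464.9413746  -246.16970183   42.53503468] [ 553.67240486 -144.8994036    55.81714405]
scene stop 626 [583.29017297 190.66641163  24.26940482] [833.81228983 239.72558107  37.36249966] [-3.46608601e-02  2.54317968e+02] 30.38613961825962
scene rail 134 [583.67937839 125.25730221  11.27916979] [602.21444379 194.95056284  19.64086647] [-2.60057362e-02  5.97473618e+02]
scene rail 288 [807.13878348 125.09968422  11.0056833 ] [831.4321859  194.88715334  20.80845772] [-1.41231283e-02  8.22129708e+02]
scene plinth 238 [ 470.47037133 -231.80782513   42.03834824] [ 569.97185877 -141.19835736   55.94878439]
```

View pics/topz.png

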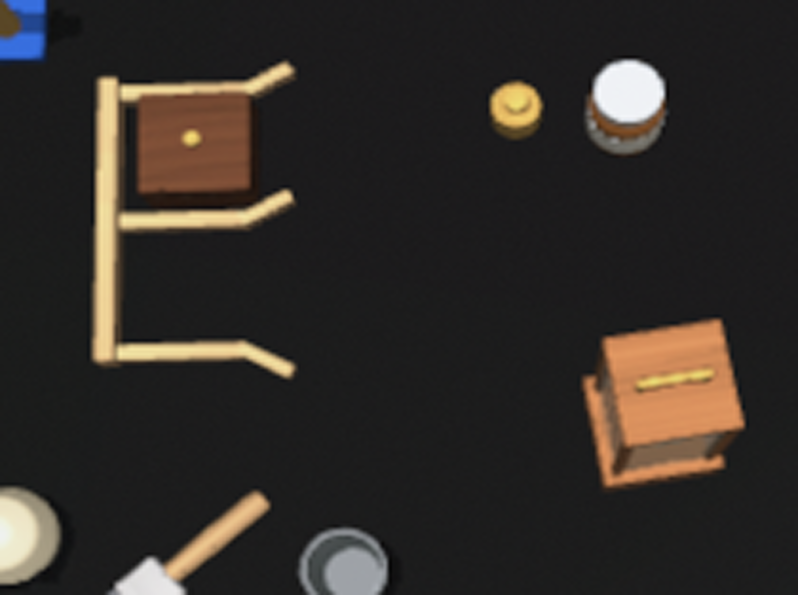

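The zoomed view shows the case turned about +9° at (515,-194). The empty bay is centred near x=648 with its stop face at y≈220, and the dock's yaw is about 0.01. I'll push it +x to the bay's line with two half-open fingers and a tilted tool, then push it +y.

```bash
cat >> h.py <<'E'
from scipy.spatial.transform import Rotation as R
def Rs(s=None):
    q=(s or sense())["ee_rot"];return R.from_quat([q[1],q[2],q[3],q[0]])
def tgt(psi,th):
    h=np.array([np.cos(psi),np.sin(psi),0]);k=np.array([0,0,1.])
    x=np.cos(th)*h+np.sin(th)*k;z=np.sin(th)*h-np.cos(th)*k
    return R.from_matrix(np.stack([x,np.cross(z,x),z],1))
def plan(*wp,start=None):
    "wp: (pos,psi,tilt); prints turn (tool) then shift (tool axes after turn)"
    np.set_printoptions(precision=3,suppress=True)
    s=sense();r=Rs(s);p=np.array(s["eef_pos"]);print("t",s["time_s"],"at",p,"j",np.array(s["joints"]),"F",np.array(s["force"]),"w",s["grip_width"])
    for pos,psi,th in wp:
        r2=tgt(psi,th);rv=(r.inv()*r2).as_rotvec();d=r2.inv().apply(np.array(pos)-p);d0=r.inv().apply(np.array(pos)-p)
        print("shift-before-turn",d0,"turn",rv,"|",np.linalg.norm(rv)/0.187,"rows| shift-after-turn",d);r=r2;p=np.array(pos,float)
E
python3 -c "
from h import *
plan(((370,-215,190),0.155,0.5),((395,-213,20),0.155,0.5),((440,-206,20),0.155,.5))"
```

```text
t 1.55 at [ 224.462 -474.601  231.301] j [-1.352  0.313  1.498  0.     1.331 -0.223] F [ 0.343 -0.272 -0.014] w 0.9995347073990988
shift-before-turn [ 242.562 -172.445   41.307] turn [-0.072  0.497  0.281] | 3.0744334106368565 rows| shift-after-turn [ 141.561 -234.021  124.397]
shift-before-turn [-59.555   1.883 161.179] turn [0. 0. 0.] | 0.0 rows| shift-after-turn [-59.555   1.883 161.179]
shift-before-turn [39.966  0.031 21.834] turn [0. 0. 0.] | 0.0 rows| shift-after-turn [39.966  0.031 21.834]
```

```bash
python3 -m jog '[{"tx":48,"ty":-34,"tz":8,"jaw":0},{"tx":48,"ty":-34,"tz":8,"jaw":0},{"tx":48,"ty":-34,"tz":8,"jaw":0},{"tx":48,"ty":-34,"tz":8,"jaw":0},{"tx":48,"ty":-34,"tz":8,"jaw":0}]'
python3 -m jog '[{"ax":-0.018,"ay":0.124,"az":0.07,"jaw":0},{"ax":-0.018,"ay":0.124,"az":0.07,"jaw":0},{"ax":-0.018,"ay":0.124,"az":0.07,"jaw":0},{"ax":-0.018,"ay":0.124,"az":0.07,"jaw":0},{"jaw":0}]'
python3 -c "
from h import *
plan(((370,-215,190),0.155,0.5),((395,-213,20),0.155,0.5),((440,-206,20),0.155,.5))"
```

```text
t 1.55 at [ 224.462 -474.601  231.301] j [-1.352  0.313  1.498  0.     1.331 -0.223] F [ 0.343 -0.272 -0.014] w 0.9995347073990988
shift-before-turn [ 242.562 -172.445   41.307] turn [-0.072  0.497  0.281] | 3.0744334106368565 rows| shift-after-turn [ 141.561 -234.021  124.397]
shift-before-turn [-59.555   1.883 161.179] turn [0. 0. 0.] | 0.0 rows| shift-after-turn [-59.555   1.883 161.179]
shift-before-turn [39.966  0.031 21.834] turn [0. 0. 0.] | 0.0 rows| shift-after-turn [39.966  0.031 21.834]schema error: expected keys tx, ty, tz, ax, ay, az, jaw
schema error: expected keys tx, ty, tz, ax, ay, az, jaw
```

All keys are required in every row.

```bash
python3 -m jog '[{"tx":48,"ty":-34,"tz":8,"ax":0,"ay":0,"az":0,"jaw":0},{"tx":48,"ty":-34,"tz":8,"ax":0,"ay":0,"az":0,"jaw":0},{"tx":48,"ty":-34,"tz":8,"ax":0,"ay":0,"az":0,"jaw":0},{"tx":48,"ty":-34,"tz":8,"ax":0,"ay":0,"az":0,"jaw":0},{"tx":48,"ty":-34,"tz":8,"ax":0,"ay":0,"az":0,"jaw":0}]'
python3 -m jog '[{"tx":0,"ty":0,"tz":0,"ax":-0.018,"ay":0.124,"az":0.07,"jaw":0},{"tx":0,"ty":0,"tz":0,"ax":-0.018,"ay":0.124,"az":0.07,"jaw":0},{"tx":0,"ty":0,"tz":0,"ax":-0.018,"ay":0.124,"az":0.07,"jaw":0},{"tx":0,"ty":0,"tz":0,"ax":-0.018,"ay":0.124,"az":0.07,"jaw":0},{"tx":0,"ty":0,"tz":0,"ax":0,"ay":0,"az":0,"jaw":0}]'
python3 -c "
from h import *
plan(((370,-215,190),0.155,0.5),((395,-213,20),0.155,0.5),((440,-206,20),0.155,.5))"
```

```text
time_s: 2.17
eef_pos: [369.4, -216.7, 191.3]
ee_rot: [0.0, 0.976, 0.219, 0.0]
force: [1.2, -1.0, -0.7]
grip_width: 0.503
grip_force: 0.0
time_s: 2.8
eef_pos: [367.8, -218.5, 191.0]
ee_rot: [-0.019, 0.966, 0.074, 0.246]
force: [0.1, 0.3, -0.6]
grip_width: 0.502
grip_force: 0.0
t 2.8 at [ 367.819 -218.462  190.986] j [-1.111 -0.018  2.089  0.576  0.991  0.004] F [ 0.081  0.267 -0.583] w 0.5015674996375957
shift-before-turn [ 1.887 -3.087  2.151] turn [ 0.     0.002 -0.001] | 0.011348512431267048 rows| shift-after-turn [ 1.887 -3.084  2.155]
shift-before-turn [-59.555   1.883 161.179] turn [0. 0. 0.] | 0.0 rows| shift-after-turn [-59.555   1.883 161.179]
shift-before-turn [39.966  0.031 21.834] turn [0. 0. 0.] | 0.0 rows| shift-after-turn [39.966  0.031 21.834]
```

```bash
python3 -m jog '[{"tx":-15,"ty":0,"tz":40,"ax":0,"ay":0,"az":0,"jaw":0},{"tx":-15,"ty":0,"tz":40,"ax":0,"ay":0,"az":0,"jaw":0},{"tx":-14,"ty":-1,"tz":40,"ax":0,"ay":0,"az":0,"jaw":0},{"tx":-14,"ty":0,"tz":40,"ax":0,"ay":0,"az":0,"jaw":0},{"tx":0,"ty":0,"tz":0,"ax":0,"ay":0,"az":0,"jaw":0}]'
python3 -c "
from h import *
plan(((395,-213,20),0.155,0.5),((450,-204,20),0.155,.5))
c=capture('wrist');save(c,'w1')
"
```

```text
time_s: 3.42
eef_pos: [394.1, -212.0, 21.3]
ee_rot: [-0.022, 0.966, 0.076, 0.245]
force: [-0.4, 0.2, 0.6]
grip_width: 0.499
grip_force: 0.0
t 3.425 at [ 394.086 -211.957   21.262] j [-1.033  0.394  2.206  0.97   0.569 -0.462] F [-0.359  0.233  0.634] w 0.49917004273101223
shift-before-turn [0.049 1.181 1.456] turn [-0.006  0.003  0.001] | 0.03666790365559574 rows| shift-after-turn [0.046 1.172 1.463]
shift-before-turn [48.908 -0.401 26.718] turn [0. 0. 0.] | 0.0 rows| shift-after-turn [48.908 -0.401 26.718]
```

View pics/w1.png

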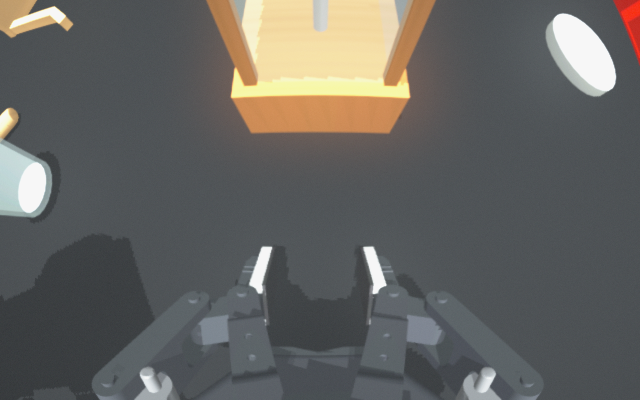

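The wrist view shows the plinth face (252–390, row 130) square to the fingers and roughly centred between them (265–370). I'll lower a bit and advance.

```bash
python3 -m jog '[{"tx":-3,"ty":0,"tz":5.5,"ax":0,"ay":0,"az":0,"jaw":0},{"tx":17.6,"ty":0,"tz":9.6,"ax":0,"ay":0,"az":0,"jaw":0},{"tx":17.6,"ty":0,"tz":9.6,"ax":0,"ay":0,"az":0,"jaw":0},{"tx":8.8,"ty":0,"tz":4.8,"ax":0,"ay":0,"az":0,"jaw":0},{"tx":4.4,"ty":0,"tz":2.4,"ax":0,"ay":0,"az":0,"jaw":0}]'
python3 -m jog '[{"tx":4.4,"ty":0,"tz":2.4,"ax":0,"ay":0,"az":0,"jaw":0},{"tx":4.4,"ty":0,"tz":2.4,"ax":0,"ay":0,"az":0,"jaw":0},{"tx":4.4,"ty":0,"tz":2.4,"ax":0,"ay":0,"az":0,"jaw":0},{"tx":4.4,"ty":0,"tz":2.4,"ax":0,"ay":0,"az":0,"jaw":0},{"tx":0,"ty":0,"tz":0,"ax":0,"ay":0,"az":0,"jaw":0}]'
python3 -c "
from h import *
plan(((470,-201,15),0.155,.5));casefit()
"
```

```text
time_s: 4.1
eef_pos: [448.9, -205.1, 17.5]
ee_rot: [-0.018, 0.966, 0.076, 0.247]
force: [-0.2, 0.2, 1.5]
grip_width: 0.499
grip_force: 0.0
time_s: 4.72
eef_pos: [468.4, -201.7, 16.8]
ee_rot: [-0.019, 0.966, 0.076, 0.246]
force: [-0.6, -0.7, 0.1]
grip_width: 0.5
grip_force: 0.1
t 4.725 at [ 468.436 -201.714   16.772] j [-0.852  0.479  2.062  0.957  0.518 -0.266] F [-0.617 -0.668  0.099] w 0.5003242384934458
shift-before-turn [ 0.605 -0.464  2.349] turn [0.    0.001 0.001] | 0.006320105260202888 rows| shift-after-turn [ 0.603 -0.464  2.349]
top roof 939 [ 517.5 -194.5] [78.7 78.3] 9.1 medz 250.89792708529444
scene roof 541 [ 520.3 -191.4] [82.2 80.4] 9.9 medz 252.0480540813807
```

```bash
python3 -m jog '[{"tx":4.4,"ty":0,"tz":2.4,"ax":-0.005,"ay":0,"az":0.01,"jaw":0},{"tx":7,"ty":0,"tz":3.8,"ax":-0.005,"ay":0,"az":0.01,"jaw":0},{"tx":8.8,"ty":0,"tz":4.8,"ax":-0.005,"ay":0,"az":0.01,"jaw":0},{"tx":8.8,"ty":0,"tz":4.8,"ax":-0.005,"ay":0,"az":0.01,"jaw":0},{"tx":4.4,"ty":0,"tz":2.4,"ax":-0.005,"ay":0,"az":0.01,"jaw":0}]'
python3 -c "
from h import *
plan(((600,-190,16),0,.5));casefit()
"
```

```text
time_s: 5.45
eef_pos: [505.8, -196.4, 16.6]
ee_rot: [-0.013, 0.968, 0.048, 0.246]
force: [-7.6, -0.4, 4.9]
grip_width: 0.499
grip_force: 4.0
t 5.45 at [ 505.822 -196.418   16.604] j [-0.767  0.515  1.988  0.925  0.476 -0.098] F [-7.586 -0.443  4.926] w 0.4985718559163913
shift-before-turn [82.571  2.998 45.651] turn [-0.049  0.001  0.087] | 0.5338216976855201 rows| shift-after-turn [82.36  -6.418 45.681]
top roof 972 [ 514.1 -200.1] [162.1  84.3] 7.3 medz 250.91443967034388
scene roof 828 [ 517.4 -198.5] [167.9  92. ] 5.0 medz 251.92568552366063
```

```bash
sed -i 's/def casefit(zlo=235,zhi=262,cams=("top","scene")):/def casefit(zlo=240,zhi=262,cams=("top","scene"),x0=430,y0=-330):/; s/(W\[...,0\]>430)/(W[...,0]>x0)/; s/(W\[...,1\]>-330)/(W[...,1]>y0)/' h.py
python3 -m jog '[{"tx":4.4,"ty":0,"tz":2.4,"ax":-0.005,"ay":0,"az":0.01,"jaw":0},{"tx":8.8,"ty":0,"tz":4.8,"ax":-0.005,"ay":0,"az":0.01,"jaw":0},{"tx":8.8,"ty":0,"tz":4.8,"ax":-0.005,"ay":0,"az":0.01,"jaw":0},{"tx":8.8,"ty":0,"tz":4.8,"ax":-0.005,"ay":0,"az":0.01,"jaw":0},{"tx":6.2,"ty":0,"tz":3.4,"ax":-0.005,"ay":0,"az":0.01,"jaw":0}]'
python3 -c "
from h import *
plan(((600,-190,16),0,.5));casefit(x0=555)
"
```

```text
time_s: 6.18
eef_pos: [547.8, -193.2, 16.5]
ee_rot: [-0.007, 0.969, 0.021, 0.247]
force: [-8.6, -0.6, 4.4]
grip_width: 0.496
grip_force: 4.0
t 6.175 at [ 547.758 -193.24    16.539] j [-0.688  0.561  1.893  0.848  0.444  0.107] F [-8.64  -0.616  4.41 ] w 0.49620431602029924
shift-before-turn [45.706 -0.951 25.496] turn [-0.025  0.002  0.036] | 0.23511608174916018 rows| shift-after-turn [45.588 -3.24  25.519]
top roof 903 [ 596.9 -192.1] [78.9 78.5] 2.7 medz 250.75342125853672
scene roof 561 [ 601.2 -189.1] [84.9 80.4] 2.1 medz 252.30090939270877
```

```bash
python3 -m jog '[{"tx":6.2,"ty":0,"tz":3.4,"ax":-0.004,"ay":0,"az":0.006,"jaw":0},{"tx":8.8,"ty":0,"tz":4.8,"ax":-0.004,"ay":0,"az":0.006,"jaw":0},{"tx":8.8,"ty":0,"tz":4.8,"ax":-0.004,"ay":0,"az":0.006,"jaw":0},{"tx":8.8,"ty":0,"tz":4.8,"ax":-0.004,"ay":0,"az":0.006,"jaw":0},{"tx":8.8,"ty":0,"tz":4.8,"ax":-0.002,"ay":0,"az":0.006,"jaw":0}]'
python3 -m jog '[{"tx":3.5,"ty":0,"tz":1.9,"ax":0,"ay":0,"az":0,"jaw":0},{"tx":0,"ty":0,"tz":0,"ax":0,"ay":0,"az":0,"jaw":0}]'
python3 -c "
from h import *
casefit(x0=608)
plan(((520,-193,25),0,.5),((480,-300,200),np.pi/2,.5),((648,-330,18),np.pi/2,.5))
"
```

```text
time_s: 6.9
eef_pos: [594.8, -192.0, 16.6]
ee_rot: [-0.002, 0.969, 0.004, 0.247]
force: [-8.8, -0.3, 3.0]
grip_width: 0.5
grip_force: 3.9
time_s: 7.15
eef_pos: [599.0, -192.1, 16.7]
ee_rot: [-0.002, 0.969, 0.004, 0.247]
force: [-1.0, 0.7, 0.5]
grip_width: 0.501
grip_force: 0.6
top roof 895 [ 648.2 -192.8] [79.1 78.4] 0.4 medz 250.6990887992763
scene roof 615 [ 651.5 -190. ] [80.8 81.3] 1.3 medz 252.32269121685647
t 7.25 at [ 599.011 -192.081   16.714] j [-0.614  0.626  1.76   0.721  0.44   0.338] F [-0.955  0.463  0.122] w 0.5028836174064168
shift-before-turn [-65.407   0.195 -45.101] turn [-0.006  0.001  0.007] | 0.049562660903382225 rows| shift-after-turn [-65.366   0.919 -45.152]
shift-before-turn [  48.796  107.    -172.754] turn [ 0.753  0.    -1.379] | 8.39998035719196 rows| shift-after-turn [ -10.002  -40.    -204.875]
shift-before-turn [-113.583  168.     145.337] turn [0. 0. 0.] | 0.0 rows| shift-after-turn [-113.583  168.     145.337]
```

```bash
python3 -m jog '[{"tx":-20,"ty":0,"tz":-11,"ax":0,"ay":0,"az":0,"jaw":0},{"tx":-48,"ty":0,"tz":-26,"ax":0,"ay":0,"az":0,"jaw":0},{"tx":9.5,"ty":36,"tz":-45,"ax":0,"ay":0,"az":0,"jaw":0},{"tx":9.5,"ty":36,"tz":-45,"ax":0,"ay":0,"az":0,"jaw":0},{"tx":9.5,"ty":36,"tz":-45,"ax":0,"ay":0,"az":0,"jaw":0}]'
python3 -m jog '[{"tx":0,"ty":0,"tz":0,"ax":0.0837,"ay":0,"az":-0.153,"jaw":0},{"tx":0,"ty":0,"tz":0,"ax":0.0837,"ay":0,"az":-0.153,"jaw":0},{"tx":0,"ty":0,"tz":0,"ax":0.0837,"ay":0,"az":-0.153,"jaw":0},{"tx":0,"ty":0,"tz":0,"ax":0.0837,"ay":0,"az":-0.153,"jaw":0},{"tx":0,"ty":0,"tz":0,"ax":0.0837,"ay":0,"az":-0.153,"jaw":0}]'
python3 -m jog '[{"tx":0,"ty":0,"tz":0,"ax":0.0837,"ay":0,"az":-0.153,"jaw":0},{"tx":0,"ty":0,"tz":0,"ax":0.0837,"ay":0,"az":-0.153,"jaw":0},{"tx":0,"ty":0,"tz":0,"ax":0.0837,"ay":0,"az":-0.153,"jaw":0},{"tx":0,"ty":0,"tz":0,"ax":0.0837,"ay":0,"az":-0.153,"jaw":0},{"tx":0,"ty":0,"tz":0,"ax":0,"ay":0,"az":0,"jaw":0}]'
python3 -c "
from h import *
plan(((649,-310,120),np.pi/2,.5),((649,-300,16),np.pi/2,.5))
"
```

```text
time_s: 7.88
eef_pos: [482.3, -302.7, 150.5]
ee_rot: [-0.002, 0.969, 0.004, 0.247]
force: [1.1, -0.6, -0.4]
grip_width: 0.495
grip_force: 0.0
time_s: 8.5
eef_pos: [483.0, -301.8, 148.8]
ee_rot: [-0.107, 0.875, 0.415, 0.224]
force: [-0.1, 0.5, -0.7]
grip_width: 0.5
grip_force: 0.0
time_s: 9.12
eef_pos: [483.8, -301.3, 148.3]
ee_rot: [-0.177, 0.682, 0.687, 0.175]
force: [0.2, 0.3, -0.0]
grip_width: 0.497
grip_force: 0.0
t 9.125 at [ 483.762 -301.333  148.333] j [-0.9    0.673  1.247  0.301  1.628 -0.952] F [ 0.186  0.29  -0.001] w 0.4973861670544266
shift-before-turn [-22.226 165.194  19.955] turn [-0.004 -0.003  0.006] | 0.041342790268755925 rows| shift-after-turn [-21.19  165.238  20.71 ]
shift-before-turn [-41.084  -0.     96.063] turn [0. 0. 0.] | 0.0 rows| shift-after-turn [-41.084  -0.     96.063]
```

```bash
python3 -m jog '[{"tx":-7,"ty":55,"tz":7,"ax":-0.004,"ay":-0.003,"az":0.006,"jaw":0},{"tx":-7,"ty":55,"tz":7,"ax":0,"ay":0,"az":0,"jaw":0},{"tx":-7,"ty":55,"tz":7,"ax":0,"ay":0,"az":0,"jaw":0},{"tx":-20.5,"ty":0,"tz":48,"ax":0,"ay":0,"az":0,"jaw":0},{"tx":-20.5,"ty":0,"tz":48,"ax":0,"ay":0,"az":0,"jaw":0}]'
python3 -c "
from h import *
plan(((649,-300,16),np.pi/2,.5))
c=capture('wrist');save(c,'w2');casefit()
"
```

```text
time_s: 9.75
eef_pos: [648.3, -299.4, 14.4]
ee_rot: [-0.174, 0.686, 0.684, 0.175]
force: [-0.1, 0.1, -0.7]
grip_width: 0.501
grip_force: 0.0
t 9.75 at [ 648.315 -299.404   14.442] j [-0.728  1.122  0.745  0.367  1.618 -0.771] F [-0.104  0.135 -0.658] w 0.5012526949064139
shift-before-turn [ 0.225  0.687 -1.652] turn [ 0.002  0.001 -0.003] | 0.018645997718513867 rows| shift-after-turn [ 0.224  0.685 -1.653]
top roof 934 [ 645.8 -240.3] [177.6  80.7] 87.6 medz 250.7468097710655
scene roof 842 [ 617.7 -224.7] [193.2 139.2] 68.1 medz 252.43640480265643
```

View pics/w2.png

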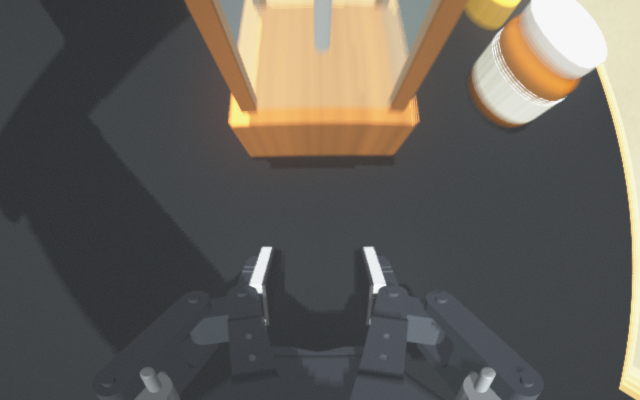

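The plinth face (250–396, row 155) is square to the fingers and about 2–3 mm to their right. Advance with a small side correction and start pushing.

```bash
python3 -m jog '[{"tx":18.5,"ty":1.5,"tz":8,"ax":0,"ay":0,"az":0,"jaw":0},{"tx":13.2,"ty":0.5,"tz":7.2,"ax":0,"ay":0,"az":0,"jaw":0},{"tx":5.3,"ty":0,"tz":2.9,"ax":0,"ay":0,"az":0,"jaw":0},{"tx":5.3,"ty":0,"tz":2.9,"ax":0,"ay":0,"az":0,"jaw":0},{"tx":5.3,"ty":0,"tz":2.9,"ax":0,"ay":0,"az":0,"jaw":0}]'
python3 -m jog '[{"tx":5.3,"ty":0,"tz":2.9,"ax":0,"ay":0,"az":0,"jaw":0},{"tx":7,"ty":0,"tz":3.8,"ax":0,"ay":0,"az":0,"jaw":0},{"tx":8.8,"ty":0,"tz":4.8,"ax":0,"ay":0,"az":0,"jaw":0},{"tx":8.8,"ty":0,"tz":4.8,"ax":0,"ay":0,"az":0,"jaw":0},{"tx":8.8,"ty":0,"tz":4.8,"ax":0,"ay":0,"az":0,"jaw":0}]'
python3 -c "
from h import *
plan(((649,75,16),np.pi/2,.5));y=sense()['eef_pos'][1];casefit(y0=y+9)
"
```

```text
time_s: 10.52
eef_pos: [650.1, -246.4, 18.6]
ee_rot: [-0.175, 0.685, 0.685, 0.175]
force: [0.7, -0.7, -0.8]
grip_width: 0.501
grip_force: 0.0
time_s: 11.15
eef_pos: [650.1, -203.1, 18.3]
ee_rot: [-0.174, 0.686, 0.685, 0.174]
force: [-0.3, -6.7, -0.6]
grip_width: 0.495
grip_force: 3.0
t 11.15 at [ 650.092 -203.091   18.267] j [-0.624  0.999  0.987  0.4    1.471 -0.728] F [-0.275 -6.702 -0.598] w 0.49474336963052207
shift-before-turn [243.356  -1.327 134.599] turn [ 0.001  0.003 -0.001] | 0.016479669880051343 rows| shift-after-turn [242.961  -1.092 135.313]
top roof 892 [ 649.6 -152.8] [78.1 80.2] 89.5 medz 250.636048998487
scene roof 646 [ 651.9 -147.6] [81.3 83.6] 88.5 medz 252.25063878674115
```

```bash
for i in 1; do python3 -m jog '[{"tx":8.8,"ty":0,"tz":4.8,"ax":0,"ay":0,"az":0,"jaw":0},{"tx":8.8,"ty":0,"tz":4.8,"ax":0,"ay":0,"az":0,"jaw":0},{"tx":8.8,"ty":0,"tz":4.8,"ax":0,"ay":0,"az":0,"jaw":0},{"tx":8.8,"ty":0,"tz":4.8,"ax":0,"ay":0,"az":0,"jaw":0},{"tx":8.8,"ty":0,"tz":4.8,"ax":0,"ay":0,"az":0,"jaw":0}]'; done
python3 -m jog '[{"tx":8.8,"ty":0,"tz":4.8,"ax":0,"ay":0,"az":0,"jaw":0},{"tx":8.8,"ty":0,"tz":4.8,"ax":0,"ay":0,"az":0,"jaw":0},{"tx":8.8,"ty":0,"tz":4.8,"ax":0,"ay":0,"az":0,"jaw":0},{"tx":8.8,"ty":0,"tz":4.8,"ax":0,"ay":0,"az":0,"jaw":0},{"tx":8.8,"ty":0,"tz":4.8,"ax":0,"ay":0,"az":0,"jaw":0}]'
python3 -c "
from h import *
plan(((649,75,16),np.pi/2,.5));y=sense()['eef_pos'][1];casefit(y0=y+9)
"
```

```text
time_s: 11.88
eef_pos: [650.1, -153.0, 18.2]
ee_rot: [-0.174, 0.686, 0.685, 0.174]
force: [-0.3, -6.6, 1.4]
grip_width: 0.499
grip_force: 3.1
time_s: 12.5
eef_pos: [650.2, -102.8, 18.2]
ee_rot: [-0.174, 0.685, 0.685, 0.174]
force: [0.6, -5.4, 0.8]
grip_width: 0.502
grip_force: 3.1
t 12.5 at [ 650.173 -102.835   18.18 ] j [-0.503  0.917  1.157  0.444  1.347 -0.664] F [ 0.55  -5.373  0.775] w 0.5024273704263631
shift-before-turn [155.217  -1.28   86.819] turn [ 0.001  0.002 -0.   ] | 0.012683054061133006 rows| shift-after-turn [155.02   -1.173  87.172]
top roof 893 [649.3 -52.8] [76.8 79.8] 89.4 medz 250.54410637345154
scene roof 701 [650.8 -48.1] [83.3 80.1] 0.5 medz 252.24914732413964
```

```bash
python3 -m jog '[{"tx":8.8,"ty":0,"tz":4.8,"ax":0,"ay":0,"az":0,"jaw":0},{"tx":8.8,"ty":0,"tz":4.8,"ax":0,"ay":0,"az":0,"jaw":0},{"tx":8.8,"ty":0,"tz":4.8,"ax":0,"ay":0,"az":0,"jaw":0},{"tx":8.8,"ty":0,"tz":4.8,"ax":0,"ay":0,"az":0,"jaw":0},{"tx":8.8,"ty":0,"tz":4.8,"ax":0,"ay":0,"az":0,"jaw":0}]'
python3 -m jog '[{"tx":8.8,"ty":0,"tz":4.8,"ax":0,"ay":0,"az":0,"jaw":0},{"tx":8.8,"ty":0,"tz":4.8,"ax":0,"ay":0,"az":0,"jaw":0},{"tx":6,"ty":0,"tz":3.3,"ax":0,"ay":0,"az":0,"jaw":0},{"tx":4,"ty":0,"tz":2.2,"ax":0,"ay":0,"az":0,"jaw":0}]'
python3 -c "
from h import *
plan(((649,75,16),np.pi/2,.5));y=sense()['eef_pos'][1];casefit(y0=y+9)
c=capture('scene');a=cv2.resize(c['color'][80:350,260:480],None,fx=2.2,fy=2.2,interpolation=2)
save({'color':a},'s2')
c=capture('top');a=cv2.resize(c['color'][100:230,190:350],None,fx=4,fy=4,interpolation=2);save({'color':a},'t2')
"
```

```text
time_s: 13.22
eef_pos: [650.1, -52.7, 18.1]
ee_rot: [-0.174, 0.685, 0.685, 0.174]
force: [0.4, -6.4, 1.1]
grip_width: 0.498
grip_force: 3.1
time_s: 13.72
eef_pos: [650.2, -21.1, 18.1]
ee_rot: [-0.174, 0.685, 0.685, 0.174]
force: [-0.1, -6.0, 1.2]
grip_width: 0.499
grip_force: 3.2
t 13.725 at [650.151 -21.148  18.123] j [-0.392  0.874  1.245  0.482  1.264 -0.597] F [-0.089 -5.999  1.195] w 0.4994787633884945
shift-before-turn [83.446 -1.166 47.809] turn [ 0.     0.002 -0.   ] | 0.009698155589025556 rows| shift-after-turn [83.36  -1.151 47.959]
top roof 895 [649.3  28.7] [77.3 80.5] 89.6 medz 250.5499743806006
scene roof 764 [651.4  32.2] [79.5 83.3] 89.5 medz 252.2776549219943
```

View pics/s2.png

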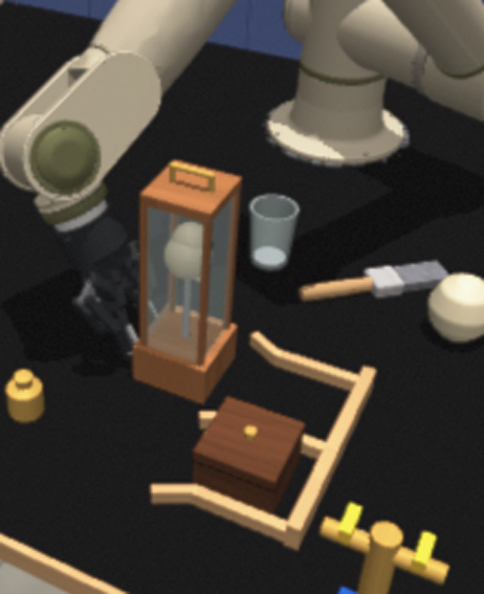

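View pics/t2.png

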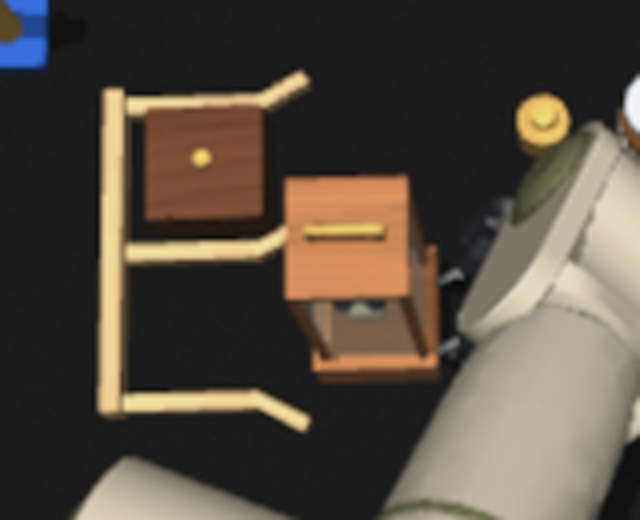

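The case is upright and square, just before the lead-ins. In the top crop its near plinth edge is at row 380 and the near rail's inner edge at row 393, so it may sit a few mm too far in +x. I'll check that numerically.

```bash
python3 -c "
from h import *
c=capture('top');W=cloud(c);np.set_printoptions(precision=1,suppress=True)
g=c['color'].astype(int).sum(2)
def edges(col,r0,r1,name):
    p=g[r0:r1,col];d=np.diff(p);i=[k+r0+1 for k in range(len(d)) if abs(d[k])>90];print(name,col,[(k,int(d[k-r0-1])) for k in i])
for col in (272,280,290): edges(col,185,205,'plinth')
for col in (228,236,244,250): edges(col,155,210,'rails')
for r in (194,195,196): print('plinth z0',r,ray(c,(280,r-.5),0)[:2])
for r in range(160,169): print('mid z16',r,ray(c,(236,r-.5),16)[:2])
for r in range(196,206): print('near z16',r,ray(c,(236,r-.5),16)[:2])
for q in ('case','dock','dock_mouth','dock_stop','slide_box'):
  for n in ('top','scene'):
    cc=capture(n)
    for k in place_of(q,n)[:1]: print(q,n,k['conf'],ray(cc,k['centre'],0)[:2])
"
```

```text
plinth 272 [(190, 118), (192, -105), (193, -161)]
plinth 280 [(192, -135), (193, -106)]
plinth 290 [(192, -133), (193, -110)]
rails 228 [(160, 165), (161, 248), (162, 121), (165, -258), (166, -141), (198, 348), (199, 185), (202, -107), (203, -343)]
rails 236 [(160, 256), (161, 215), (164, -104), (165, -308), (198, 292), (199, 161), (202, -153), (203, -267)]
rails 244 [(160, 347), (161, 182), (164, -146), (165, -239), (197, 159), (198, 243), (199, 119), (202, -207), (203, -207)]
rails 250 [(160, 291), (161, 157), (164, -143), (165, -244), (166, -94), (197, 157), (198, 240), (199, 116), (202, -226), (203, -198)]
plinth z0 194 [609.6  45. ]
plinth z0 195 [606.5  45. ]
plinth z0 196 [603.5  45. ]
mid z16 160 [714.6 176.5]
mid z16 161 [711.5 176.5]
mid z16 162 [708.4 176.5]
mid z16 163 [705.3 176.4]
mid z16 164 [702.1 176.4]
mid z16 165 [699.  176.4]
mid z16 166 [695.9 176.3]
mid z16 167 [692.8 176.3]
mid z16 168 [689.7 176.3]
near z16 196 [603.5 175.4]
near z16 197 [600.4 175.3]
near z16 198 [597.4 175.3]
near z16 199 [594.3 175.3]
near z16 200 [591.3 175.2]
near z16 201 [588.3 175.2]
near z16 202 [585.2 175.2]
near z16 203 [582.2 175.1]
near z16 204 [579.2 175.1]
near z16 205 [576.1 175.1]
case top 0.68 [653.4  37.1]
case scene 0.87 [657.   33.3]
dock scene 0.91 [648.5 179.7]
dock_mouth top 0.55 [ 796.1 -186.7]
dock_mouth scene 0.85 [655.6 127.6]
dock_stop top 0.78 [645.9 218.4]
dock_stop scene 0.73 [642.3 226.3]
slide_box top 0.9 [760. 157.]
slide_box scene 0.85 [764.  153.7]
```

```bash
python3 -c "
from h import *
np.set_printoptions(precision=1,suppress=True)
c=capture('scene');W=cloud(c)
m=(W[...,2]>8)&(W[...,2]<44)&(W[...,0]>560)&(W[...,0]<720)&(W[...,1]>-5)&(W[...,1]<90)
P=W[m];print(len(P))
a=P[(P[:,1]<60)&(P[:,1]>5)];print('+x face',np.percentile(a[:,0],[10,50,90]),len(a))
b=P[(P[:,0]<680)];print('+y face',np.percentile(b[:,1],[10,50,90]),len(b))
bx=b[(b[:,1]>60)];print('+y face x extent',np.percentile(bx[:,0],[0,2,50,98,100]))
c=capture('top');W=cloud(c)
m=(W[...,2]>44)&(W[...,2]<56)&(W[...,0]>560)&(W[...,0]<720)&(W[...,1]>0)&(W[...,1]<90);P=W[m];print('ledge',len(P),np.percentile(P,[0,3,50,97,100],axis=0))
hsv=cv2.cvtColor(c['color'],cv2.COLOR_RGB2HSV)
print(c['color'][186:196,280].tolist());print(W[186:196,280])
"
```

```text
463
+x face [694.3 695.9 697.7] 209
+y face [76.4 77.1 77.9] 117
+y face x extent [571.6 575.3 643.7 678.8 679.9]
ledge 84 [[603.2   2.   44.9]
 [603.6   2.5  45.1]
 [608.4  37.6  49.5]
 [613.   72.7  54.6]
 [617.3  72.9  56. ]]
[[124, 97, 74], [124, 97, 74], [147, 111, 83], [196, 137, 95], [218, 144, 93], [192, 127, 82], [127, 84, 55], [77, 51, 33], [75, 50, 33], [58, 41, 30]]
[[611.9  35.6  98.6]
 [613.2  37.5  78.7]
 [611.   37.8  75.1]
 [612.5  39.9  53.5]
 [611.1  40.6  45.5]
 [607.9  40.5  46.7]
 [604.1  40.2  50.9]
 [603.   41.1  41.3]
 [603.4  42.7  24. ]
 [605.5  45.2  -2.6]]
```

Centre is x≈650 against a bay centre of 649, so it fits. Push on.

```bash
python3 -m jog '[{"tx":6,"ty":0,"tz":3.3,"ax":0,"ay":0,"az":0,"jaw":0},{"tx":8,"ty":-0.3,"tz":4.3,"ax":0,"ay":0,"az":0,"jaw":0},{"tx":8,"ty":-0.3,"tz":4.3,"ax":0,"ay":0,"az":0,"jaw":0},{"tx":8,"ty":-0.3,"tz":4.3,"ax":0,"ay":0,"az":0,"jaw":0},{"tx":8,"ty":-0.3,"tz":4.3,"ax":0,"ay":0,"az":0,"jaw":0}]'
python3 -m jog '[{"tx":8,"ty":0,"tz":4.3,"ax":0,"ay":0,"az":0,"jaw":0},{"tx":8,"ty":0,"tz":4.3,"ax":0,"ay":0,"az":0,"jaw":0},{"tx":8,"ty":0,"tz":4.3,"ax":0,"ay":0,"az":0,"jaw":0},{"tx":8,"ty":0,"tz":4.3,"ax":0,"ay":0,"az":0,"jaw":0},{"tx":8,"ty":0,"tz":4.3,"ax":0,"ay":0,"az":0,"jaw":0}]'
python3 -c "
from h import *
plan(((649,125,16),np.pi/2,.5));y=sense()['eef_pos'][1];casefit(y0=y+9)
"
```

```text
time_s: 15.7
eef_pos: [648.6, 22.7, 18.1]
ee_rot: [-0.175, 0.685, 0.685, 0.174]
force: [-0.0, -6.8, 1.3]
grip_width: 0.499
grip_force: 3.1
time_s: 16.32
eef_pos: [648.3, 68.3, 18.2]
ee_rot: [-0.175, 0.685, 0.685, 0.174]
force: [0.5, -6.0, 0.7]
grip_width: 0.498
grip_force: 2.8
t 16.325 at [648.323  68.268  18.157] j [-0.263  0.847  1.302  0.521  1.187 -0.509] F [ 0.497 -6.01   0.724] w 0.4976087286792206
shift-before-turn [48.783  0.715 29.041] turn [-0.002  0.001 -0.   ] | 0.009815055673355238 rows| shift-after-turn [48.753  0.677 29.091]
top roof 885 [647.7 118.1] [79.9 78.1] 0.3 medz 250.50936876955325
scene roof 814 [650.1 122.6] [82.7 79.1] 0.1 medz 252.1877923891969
```

Home is about 56 mm further. Go 40, then creep.

```bash
python3 -m jog '[{"tx":8,"ty":0,"tz":4.3,"ax":0,"ay":0,"az":0,"jaw":0},{"tx":8,"ty":0,"tz":4.3,"ax":0,"ay":0,"az":0,"jaw":0},{"tx":8,"ty":0,"tz":4.3,"ax":0,"ay":0,"az":0,"jaw":0},{"tx":7,"ty":0,"tz":3.8,"ax":0,"ay":0,"az":0,"jaw":0},{"tx":4.4,"ty":0,"tz":2.4,"ax":0,"ay":0,"az":0,"jaw":0}]'
python3 -m jog '[{"tx":2.6,"ty":0,"tz":1.4,"ax":0,"ay":0,"az":0,"jaw":0},{"tx":2.6,"ty":0,"tz":1.4,"ax":0,"ay":0,"az":0,"jaw":0},{"tx":2.6,"ty":0,"tz":1.4,"ax":0,"ay":0,"az":0,"jaw":0}]'
python3 -m jog '[{"tx":1.8,"ty":0,"tz":1,"ax":0,"ay":0,"az":0,"jaw":0},{"tx":1.8,"ty":0,"tz":1,"ax":0,"ay":0,"az":0,"jaw":0}]'
```

```text
time_s: 17.05
eef_pos: [648.3, 108.7, 18.3]
ee_rot: [-0.175, 0.685, 0.685, 0.174]
force: [-0.7, -5.5, -0.9]
grip_width: 0.497
grip_force: 2.4
time_s: 17.42
eef_pos: [648.4, 117.6, 18.5]
ee_rot: [-0.175, 0.685, 0.685, 0.174]
force: [-1.0, -3.5, -3.0]
grip_width: 0.499
grip_force: 1.9
time_s: 17.68
eef_pos: [648.5, 121.7, 18.6]
ee_rot: [-0.175, 0.685, 0.685, 0.174]
force: [1.0, -4.0, -3.5]
grip_width: 0.501
grip_force: 1.9
```

```bash
python3 -m jog '[{"tx":1.8,"ty":0,"tz":1,"ax":0,"ay":0,"az":0,"jaw":0},{"tx":1.8,"ty":0,"tz":1,"ax":0,"ay":0,"az":0,"jaw":0}]'
python3 -c "
from h import *
y=sense()['eef_pos'][1];casefit(y0=y+9)
c=capture('top');a=cv2.resize(c['color'][100:230,190:350],None,fx=4,fy=4,interpolation=2)
c=capture('scene');b=cv2.resize(c['color'][100:350,330:450],None,fx=2.08,fy=2.08,interpolation=2)
b=np.concatenate([b,np.zeros((520,800-640-0 if 0 else 0,3),np.uint8)],1)
a=cv2.resize(a,(550,447));a=np.concatenate([a,np.zeros((520-447,550,3),np.uint8)],0)
save({'color':np.concatenate([a,b],1)},'f1')
"
```

```text
time_s: 17.92
eef_pos: [648.5, 125.9, 18.7]
ee_rot: [-0.175, 0.685, 0.685, 0.175]
force: [0.3, -3.7, -2.9]
grip_width: 0.505
grip_force: 1.9
top roof 906 [647.9 176.1] [80.9 80.2] 88.8 medz 250.23291068435458
scene roof 864 [649.9 178.9] [78.9 84.4] 89.4 medz 252.05895086592204
```

View pics/f1.png

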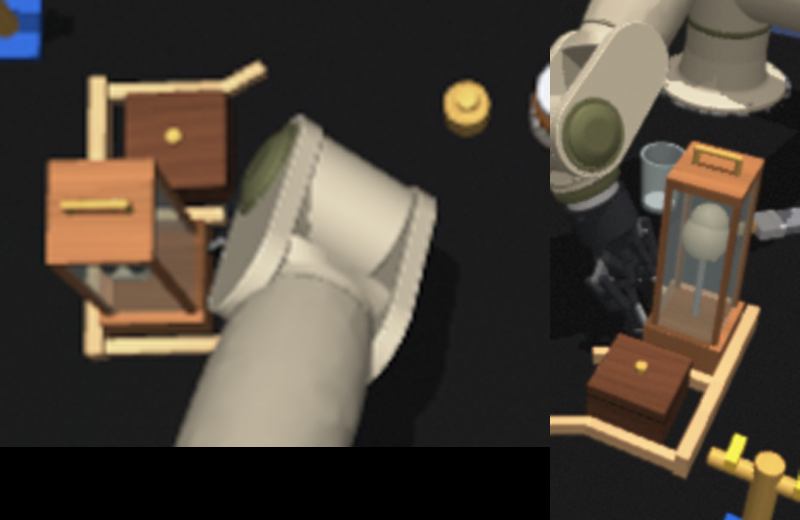

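The case is in the bay, upright, and at or nearly at the stop. I'll creep until the force rises.

```bash
python3 -m jog '[{"tx":1.3,"ty":0,"tz":0.7,"ax":0,"ay":0,"az":0,"jaw":0},{"tx":0,"ty":0,"tz":0,"ax":0,"ay":0,"az":0,"jaw":0}]' | grep -E "eef|^force"
python3 -m jog '[{"tx":1.3,"ty":0,"tz":0.7,"ax":0,"ay":0,"az":0,"jaw":0},{"tx":0,"ty":0,"tz":0,"ax":0,"ay":0,"az":0,"jaw":0}]'| grep -E "eef|^force"
```

```text
eef_pos: [648.7, 127.1, 18.8]
force: [1.6, -3.9, -1.0]
eef_pos: [648.9, 127.4, 18.8]
force: [-1.0, -10.3, 0.3]
```

```bash
python3 -m jog '[{"tx":1.3,"ty":0,"tz":0.7,"ax":0,"ay":0,"az":0,"jaw":0},{"tx":0,"ty":0,"tz":0,"ax":0,"ay":0,"az":0,"jaw":0}]'| grep -E "eef|^force"
python3 -c "
from h import *
y=sense()['eef_pos'][1];casefit(y0=y+9)"
```

```text
eef_pos: [649.0, 127.5, 18.8]
force: [-3.3, -18.1, 2.3]
top roof 883 [648.1 177.4] [79.  79.5] 90.0 medz 250.1796229771021
scene roof 863 [651.5 180.2] [83.7 78.4] 0.2 medz 252.1520156798744
```

Firmly against the stop (force rises with no motion). Retreat and check.

```bash
python3 -m jog '[{"tx":-2.6,"ty":0,"tz":-1.4,"ax":0,"ay":0,"az":0,"jaw":0},{"tx":-4.4,"ty":0,"tz":-2.4,"ax":0,"ay":0,"az":0,"jaw":0},{"tx":-18,"ty":0,"tz":-10,"ax":0,"ay":0,"az":0,"jaw":0},{"tx":-40,"ty":0,"tz":-22,"ax":0,"ay":0,"az":0,"jaw":0},{"tx":-40,"ty":0,"tz":-22,"ax":0,"ay":0,"az":0,"jaw":0}]'
python3 -m jog '[{"tx":-20,"ty":0,"tz":-50,"ax":0,"ay":0,"az":0,"jaw":0},{"tx":-20,"ty":0,"tz":-50,"ax":0,"ay":0,"az":0,"jaw":0},{"tx":0,"ty":0,"tz":0,"ax":0,"ay":0,"az":0,"jaw":0},{"tx":0,"ty":0,"tz":0,"ax":0,"ay":0,"az":0,"jaw":0}]'
python3 -c "
from h import *
casefit(y0=100)
for q in ('case','beaker','jar','skull','dish','brush','weight','slide_box'):
  cc=capture('scene')
  for k in place_of(q,'scene')[:1]: print(q,round(k['conf'],2),ray(cc,k['centre'],0)[:2])
c=capture('top');save({'color':cv2.resize(c['color'][90:290,150:470],None,fx=2.5,fy=2.5,interpolation=2)},'f2')
"
```

```text
time_s: 19.6
eef_pos: [648.5, 8.3, 19.3]
ee_rot: [-0.175, 0.685, 0.685, 0.175]
force: [-0.3, -0.1, -0.3]
grip_width: 0.499
grip_force: 0.0
time_s: 20.1
eef_pos: [648.2, -72.5, 86.9]
ee_rot: [-0.176, 0.685, 0.685, 0.174]
force: [0.2, 0.4, -0.6]
grip_width: 0.502
grip_force: 0.0
top roof 890 [647.3 177.1] [78.8 79.6] 89.8 medz 250.24195710396634
scene roof 862 [651.  180.2] [78.5 82. ] 89.8 medz 252.14376359728462
case 0.97 [651.08405997 182.21322872]
beaker 0.77 [396.72123359  43.04869431]
jar 0.7 [ 781.64969228 -183.60148521]
skull 0.8 [440.85707596 303.61222912]
dish 0.58 [ 602.63979311 -447.93683269]
brush 0.64 [408.49333552 189.30369051]
weight 0.4 [405.19371678 186.5707218 ]
slide_box 0.9 [767.85884804 153.33764698]
```

View pics/f2.png

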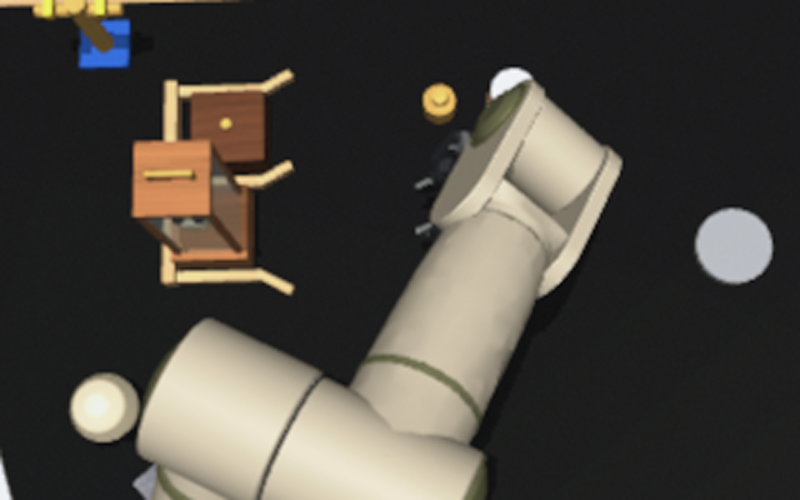

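The view shows the case seated upright and square in the near bay, against the stop. The robot is clear and the other things are in place.

```bash
python3 -c "
from rig import finish_job
print(finish_job())"
```

```text
the job is handed in; nothing more can be done
None
```

The case is upright in the empty bay, pushed squarely against the dock's back stop with only the plinth touched; the arm is clear, nothing else appears to have moved, and I handed the job in at about 21 s.

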